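# Square up the printing blanks with the straightedge

### The job

Take the straightedge off its cork mat by its wooden handle and with it push the four loose wood blanks together, as one row, up against the fence of the squaring board; press the row home with a short steady push of about 1 kg (10 N), never pushing on the board or fence with more than 25 N, until all four sit flush and square on the fence. Then stand the straightedge back down gently on the middle of its mat, along the mat as it stood before, and let go. Do not touch the blanks with the gripper, and leave everything else on the table where it is.

Things in the scene. Friction and masses are not known exactly. Their poses are not given: they have to be found in the camera images.
- board: Fixed grey laminate board, 270 (x) x 290 (y) x 12 mm thick. Origin: centre of its underside; its +x points away from the robot (within about 0.2 rad), to the fence: a dark strip on it along y, 18 thick, 270 long, 18 high. The fence is clamped where it was last set: its near face 48 to 72 mm in +x from the board's centre, a different place each time, not reported; square to the board, rigid, found by feel.
- blank_a: Loose wood blank, 34 mm deep (its x) x 28 mm wide (its y) x 22 mm high, about 34 g. Origin at the centre of its underside. Lies on the board in front of the fence, its centre from 35 mm before to 5 mm beyond the board's centre (in x) and up to 90 mm to either side, in any order, turned up to 0.25 rad from square. Flush on the fence, its centre is 17 mm before the fence's near face.
- blank_b: Loose wood blank, 34 mm deep (its x) x 34 mm wide (its y) x 22 mm high, about 41 g. Origin at the centre of its underside. Lies on the board in front of the fence, its centre from 35 mm before to 5 mm beyond the board's centre (in x) and up to 90 mm to either side, in any order, turned up to 0.25 rad from square. Flush on the fence, its centre is 17 mm before the fence's near face.
- blank_c: Loose wood blank, 34 mm deep (its x) x 40 mm wide (its y) x 22 mm high, about 48 g. Origin at the centre of its underside. Lies on the board in front of the fence, its centre from 35 mm before to 5 mm beyond the board's centre (in x) and up to 90 mm to either side, in any order, turned up to 0.25 rad from square. Flush on the fence, its centre is 17 mm before the fence's near face.
- blank_d: Loose wood blank, 34 mm deep (its x) x 46 mm wide (its y) x 22 mm high, about 55 g. Origin at the centre of its underside. Lies on the board in front of the fence, its centre from 35 mm before to 5 mm beyond the board's centre (in x) and up to 90 mm to either side, in any order, turned up to 0.25 rad from square. Flush on the fence, its centre is 17 mm before the fence's near face.
- mat: Fixed cork mat, 210 (x) x 280 (y) x 4 mm thick; it cannot move. Origin at the centre of its underside; its y (long side) lies roughly along the world's x. The straightedge's place is its middle; board and mat may stand on either side of each other.
- straightedge: Loose straightedge, 0.3 kg, standing on the mat's middle, long side along the mat's y. Aluminium bar 25 (x) x 250 (y) x 24 mm high; on its middle an upright wooden handle 24 thick (x), 60 long (y), from 24 to 66 mm above the underside. Both long faces alike. Origin: centre of its underside. Gripped across the handle 48 mm above the underside and carried 2 to 3 mm above the board, fingertips clear the blanks.
- offcut: Bystander: loose wood offcut 26 x 70 x 20 mm on the board behind (beyond) the fence. Origin under its centre.
- tin: Bystander: small steel tin, 32 mm diameter, 30 mm high, on the board behind the fence. Origin under its centre.
- jar: Bystander: small black jar, 42 mm diameter, 40 mm high, on a corner of the mat. Origin under its centre.
- weight: Bystander: small brass weight with a knob, 38 mm diameter, 38 mm high, on a corner of the mat. Origin under its centre.
- graver: Bystander: short engraving tool, about 90 mm long, 20 mm thick, lying along the mat's y on a corner of the mat. Origin under its centre.
Mind the look-alikes: they are no part of the job. Leave any yellow look-alike of the blank_d alone. What is shaped like the blank_c but green is not meant.

How it is judged:
By the outcome, as a careful person would: the job done as asked, in the order asked, and still so for the second after the job is handed in, with the robot touching nothing.
It also fails if it takes over 67 s, if anything falls off the work surface, if the arm or the gripper's body presses on something with over 40 N, if the wrist force passes 120 N, or if a joint passes its speed limit or range.

### The arm

A 6-joint arm with a two-finger parallel gripper is mounted at the origin on the work surface. World frame = base frame: x ahead of the robot, y to its left, z up, the work surface at z = 0. Lengths are in m, angles in rad, forces in N, time in s.
With the tool pointing down it reaches from about 0.3 to 0.75 m from the base axis. Payload 8.5 kg.
Tool frame: the origin (TCP) lies midway between the tips of the shut fingers; the grasp point (between the pads) lies 19 mm behind it; y points along the fingers, z is the direction in which the jaws open and shut, and the axes are right-handed (so a half turn about y gives the same grasp; the last joint's range is limited). The gripper opens to 88 mm and grips with 3 to 60 N. Pads are 18 mm wide; open, the fingers measure 123 mm over their backs; the gripper's body (75 mm by 187 mm) begins 45 mm behind the grasp point.
Start: joints at [-1.4, 0.381, 1.297, -0, 1.464, -0.215], TCP at [0.207, -0.51, 0.239] pointing down, gripper open.
Joint ranges: [-3.11, 3.11], [-0.89, 2.33], [0.22, 2.48], [-1.42, 4.56], [0.17, 2.85], [-2.88, 2.88]. Speed limits (rad/s): [2.39, 2.39, 3.14, 3.14, 3.14, 3.14].

### API

Orientations are given as a unit quaternion [x, y, z, w].
In Python, from station import ctrl gives the robot as it stands. Calls block until the motion is done:
- ctrl.move_pose(position, orientation): joint-space move of the TCP to a pose.
- ctrl.move_straight(position, orientation=None, rate=0.15, threshold=None): straight line of the TCP; orientation=None keeps the orientation; rate is the mean speed in m/s. With threshold (N) it stops when the force on the tool has changed by that much, and returns True; else False.
- ctrl.move_joints(angles): joint-space move.
- ctrl.set_gripper(opening, strength=None): opening from 0.0 (shut) to 1.0 (fully open); strength is the grip in N (None keeps the last); returns when the fingers have stopped.
- ctrl.wait(seconds).
- ctrl.ik(position, orientation): joint angles nearest the present ones, or None.
- ctrl.get_obs(): the state.
- ctrl.camera(name): name is "scene" or "top" or "wrist"; returns a dict with "img" (400x640x3 uint8, red, green, blue), "z_map" (400x640 float32, m along the optical axis (not along the pixel's ray), 0 where there is no reading), "K" (3x3 intrinsics, pixels), "R" (3x3) and "t" (3): a world point X has camera coordinates R X + t. Camera axes: x right, y down, z forward; pixel columns grow to the right and rows downward; lengths in m; the calibration is good to about 2 mm. The wrist camera is an equidistant fisheye: a pixel r from the principal point sees the ray r / f radians off the axis. A picture is of the moment at which its call begins.
A pose or a line that the arm cannot do raises ctrl.IKError and nothing moves.
- ctrl.finish_job(): hands the job in, once; it reports no verdict.
The state is a dict: "clock": time; "q": joint angles; "qvel": joint speeds; "joint_efforts": joint torques, N m; "position": TCP position; "eef_rot": TCP orientation; "contact_force": force on the tool from outside, world axes, zero at the start; "torque": the same for the moment, N m; "gripper_width": opening from 0.0 (shut) to 1.0 (fully open).
Only numpy, scipy, OpenCV 4.12 (cv2) and the standard library are available. Lean on these libraries where they do the work, as an engineer would, in place of code of your own. Each camera call takes 0.05 s, during which the arm holds its last target.

## Working session

There is one attempt and no reset: what is moved stays moved. The work goes in short steps, each a Python script; the robot and the scene stay as the last script left them, time stands still between calls to the robot, and variables do not carry over. Pictures are saved under pics/ and viewed, and the job is handed in when it is done.

```bash
mkdir -p pics; ls; python3 - <<'E'
from station import ctrl
import cv2,numpy as np
o=ctrl.get_obs();print(o)
for n in("top","scene"):
    c=ctrl.camera(n);np.savez(n+"0.npz",**c);cv2.imwrite(f"pics/{n}0.png",c["img"][:,:,::-1]);print(n,c["K"],c["R"],c["t"])
E
```

```text
pics
{'clock': 0.0, 'q': array([-1.40030563e+00,  3.81164606e-01,  1.29828535e+00, -5.04506989e-06,
        1.46358144e+00, -2.15302549e-01]), 'qvel': array([-0.00101606,  0.00050906, -0.00221772,  0.00019184, -0.00106615,
        0.00022693]), 'joint_efforts': array([-1.03832932e-03, -4.37937927e+01, -2.24558812e+01,  7.13015813e-02,
        3.52381356e-02, -1.13987553e-04]), 'position': array([ 0.20690656, -0.50928314,  0.23814633]), 'eef_rot': array([-0.13554474,  0.69450049, -0.69348331,  0.13556398]), 'contact_force': array([-0.05265555,  0.07106822, -0.31657901]), 'torque': array([0.04605761, 0.04608977, 0.04392847]), 'gripper_width': 0.9984077672441285}
top [[364.75272843   0.         315.33373284]
 [  0.         364.75272843 202.35038405]
 [  0.           0.           1.        ]] [[ 0.01380677 -0.9998693  -0.00841112]
 [-0.98447778 -0.01212134 -0.17509018]
 [ 0.17496534  0.01069799 -0.98451647]] [-0.02353813  0.57797027  0.6205778 ]
scene [[496.32559294   0.         319.25227455]
 [  0.         496.32559294 196.46116313]
 [  0.           0.           1.        ]] [[-2.92695447e-01  9.56205702e-01 -1.74024016e-04]
 [ 8.20126244e-01  2.50947815e-01 -5.14216043e-01]
 [-4.91652641e-01 -1.50651416e-01 -8.57660674e-01]] [ 0.1786439  -0.43766483  1.2004699 ]
```

View pics/top0.png

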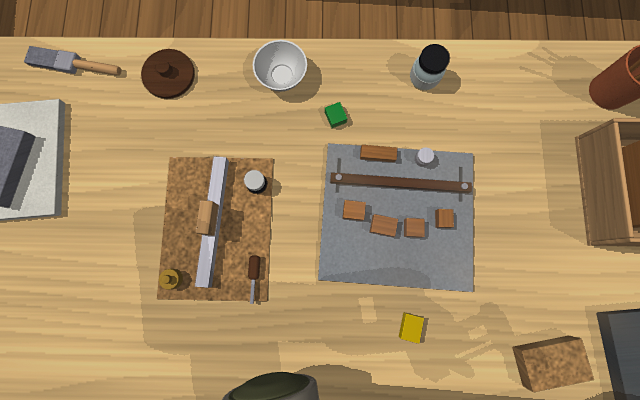

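View pics/scene0.png

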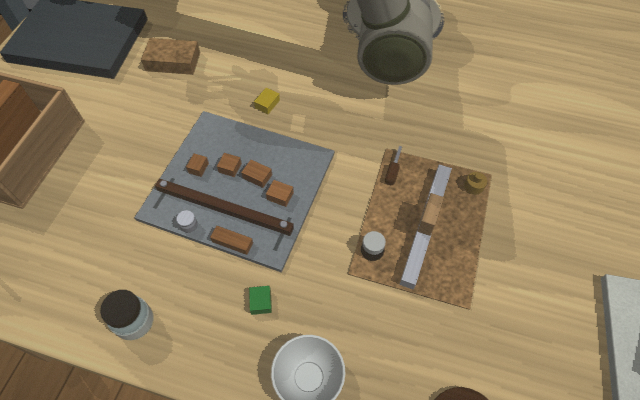

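The top view shows the mat at left (+y) with the straightedge centred near (211,222). The board is at right, with four blanks at about (354,210), (384,226), (415,227) and (446,218) and the fence running from (332,180) to (470,187). The look-alikes (yellow at 412,328 and green at 336,115) are off the board. Next I'll measure by depth.

```bash
cat > h.py <<'E'
import numpy as np,cv2
def cloud(c):
    K,R,t=c["K"],c["R"],c["t"];z=c["z_map"].astype(float)
    v,u=np.mgrid[0:400,0:640]
    P=np.stack([(u-K[0,2])/K[0,0]*z,(v-K[1,2])/K[1,1]*z,z],-1)
    X=(P-t)@R; X[z==0]=np.nan
    return X
def rect(pts):
    (c,s,a)=cv2.minAreaRect((pts*1000).astype(np.float32)); return np.round(c,1),np.round(s,1),round(a,2)
E
python3 - <<'E'
from h import *
for n in("top","scene"):
    c=dict(np.load(n+"0.npz"));X=cloud(c)
    print(n)
    Z=X[...,2]
    if n=="top": rois={"mat":(150,145,285,310),"board":(315,135,480,300)}
    else: rois={"mat":(345,140,500,315),"board":(130,105,340,275)}
    for k,(a,b,cc,d) in rois.items():
        m=np.zeros(Z.shape,bool);m[b:d,a:cc]=1
        zz=Z[m];print(k,np.histogram(zz[np.isfinite(zz)],bins=np.arange(-.01,.08,.004)))
        lo=.0025 if k=="mat" else .007
        for (l,h_) in ([(.002,.012),(.018,.031),(.055,.075)] if k=="mat" else [(.007,.018),(.026,.045)]):
            mm=m&(Z>l)&(Z<h_)
            nn,lab,st,_=cv2.connectedComponentsWithStats(mm.astype(np.uint8),connectivity=4)
            for i in range(1,nn):
                if st[i,4]>40: 
                    p=X[lab==i];print(k,l,st[i].tolist(),rect(p[:,:2]),"z",np.round(np.median(p[:,2])*1000,1))
E
python3 - <<'E'
import cv2
i=cv2.imread("pics/top0.png")
cv2.imwrite("pics/cb.png",cv2.resize(i[135:300,310:485],None,fx=4,fy=4,interpolation=cv2.INTER_CUBIC)[:600])
cv2.imwrite("pics/cm.png",cv2.resize(i[150:300,150:285],None,fx=4,fy=4,interpolation=cv2.INTER_CUBIC))
E
```

```text
top
mat (array([    0,   574,  7110, 10677,   392,   116,   215,   200,   371,
        1426,    77,    37,   100,   327,    22,    25,    18,    27,
          25,   293,   159,     0]), array([-0.01 , -0.006, -0.002,  0.002,  0.006,  0.01 ,  0.014,  0.018,
        0.022,  0.026,  0.03 ,  0.034,  0.038,  0.042,  0.046,  0.05 ,
        0.054,  0.058,  0.062,  0.066,  0.07 ,  0.074,  0.078]))
mat 0.002 [157, 156, 116, 146, 10943] (array([537.1, 177.9]), array([214. , 283.3]), 89.46) z 3.8
mat 0.018 [195, 156, 33, 132, 1482] (array([547.1, 182. ]), array([ 26.1, 249.9]), 85.69) z 27.5
mat 0.018 [248, 255, 12, 25, 240] (array([459.5,  98.5]), array([19.7, 44.3]), 88.57) z 22.8
mat 0.018 [159, 269, 22, 21, 280] (array([436.1, 253.1]), array([36.7, 36.3]), 63.88) z 27.4
mat 0.055 [196, 200, 19, 35, 519] (array([546.8, 181.7]), array([24.7, 60.1]), 86.83) z 69.3
board (array([    0,   494,  5749,   201,  1160, 15072,   571,   151,   156,
         910,  1888,   573,   124,    76,     0,     0,     0,     0,
           0,     0,     0,     0]), array([-0.01 , -0.006, -0.002,  0.002,  0.006,  0
[... 2563 characters left out ...]
. ]), 86.47) z 12.4
board 0.026 [186, 153, 22, 21, 273] (array([ 554.7, -259.8]), array([30.1, 35.7]), 88.78) z 33.8
board 0.026 [217, 153, 24, 20, 320] (array([ 536.6, -202. ]), array([35. , 35.8]), 87.84) z 34.0
board 0.026 [242, 160, 30, 24, 436] (array([ 540.4, -145. ]), array([48.1, 35.4]), 78.62) z 34.2
board 0.026 [155, 179, 139, 54, 1399] (array([ 623.6, -179. ]), array([269.8,  20.1]), 86.17) z 30.3
board 0.026 [266, 180, 28, 24, 408] (array([568.5, -89.1]), array([41. , 35.4]), 84.26) z 34.0
board 0.026 [177, 210, 20, 21, 295] (array([ 674.3, -224.7]), array([31.1, 30.6]), 47.85) z 41.7
board 0.026 [210, 226, 43, 26, 586] (array([ 682.6, -137.8]), array([69.9, 26.9]), 84.98) z 32.1
```

View pics/cb.png

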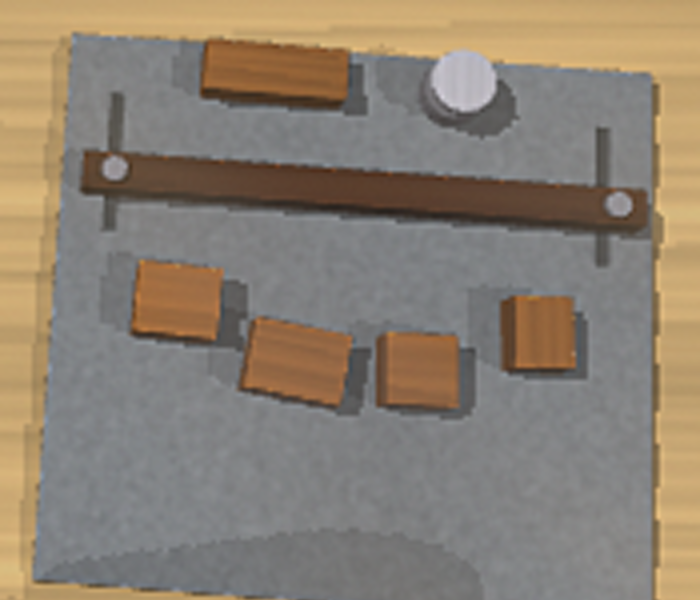

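View pics/cm.png

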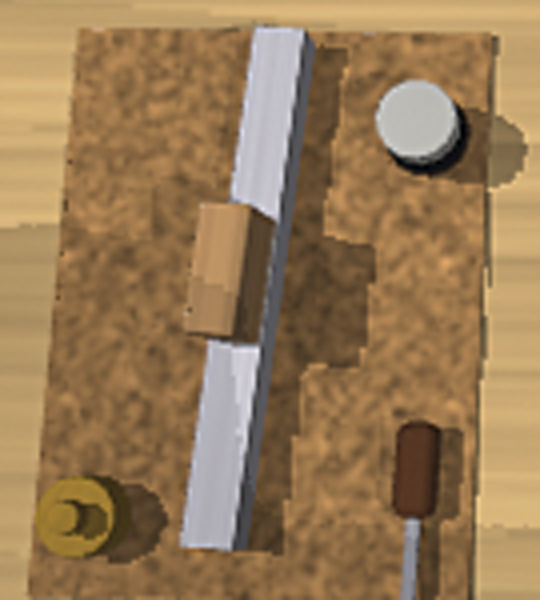

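The cb crop shows blanks c, d, b and a left to right in front of the fence. The cm crop shows the straightedge tilted about 4° with the handle at mid-bar. Sizes and heights match the specification, except that the mat's rectangle is spoiled because the graver's tip overhangs it. I'll fit the mat's edges separately and check that IK solves for both grasp angles.

```bash
cat >> h.py <<'E'
from scipy.spatial.transform import Rotation as Ro
def quat(a):  # jaw (tool z) along horizontal angle a, tool y down
    d=np.array([np.cos(a),np.sin(a),0]);y=np.array([0,0,-1.]);x=np.cross(y,d)
    return Ro.from_matrix(np.stack([x,y,d],1)).as_quat()
BA=np.deg2rad(-3.54); BC=np.array([.5632,-.1750]); BX=np.array([np.cos(BA),np.sin(BA)]);BY=np.array([-BX[1],BX[0]])
SC=np.array([.547,.182]); SA=np.deg2rad(-4.35)
E
python3 - <<'E'
from h import *
from station import ctrl
c=dict(np.load("top0.npz"));X=cloud(c);Z=X[...,2]
m=np.zeros(Z.shape,bool);m[145:310,150:285]=1
m&=(Z>.0018)&(Z<.08); m[225:,240:262]=0  # drop graver
p=X[m][:,:2]*1000
# edge extremes: for bins of x the y limits, for bins of y the x limits
def lim(a,b,lo,hi,step,f):
    o=[]
    for s in np.arange(lo,hi,step):
        q=b[(a>=s)&(a<s+step)]
        if len(q): o.append((s+step/2,f(q)))
    o=np.array(o);k=np.polyfit(o[:,0],o[:,1],1);
    for _ in range(5):
        r=abs(np.polyval(k,o[:,0])-o[:,1]); k=np.polyfit(o[r<2*np.median(r)+.5][:,0],o[r<2*np.median(r)+.5][:,1],1)
    return k
for nm,k,ctr in [("left y",lim(p[:,0],p[:,1],420,660,8,np.max),547),("right y",lim(p[:,0],p[:,1],480,660,8,np.min),547),("far x",lim(p[:,1],p[:,0],90,270,8,np.max),182),("near x",lim(p[:,1],p[:,0],130,270,8,np.min),182)]:
    print(nm,np.rad2deg(np.arctan(k[0])),np.polyval(k,ctr))
for nm,xy,z,a0 in [("pick",SC,.033,SA+np.pi/2),("push",BC-.07*BX,.0435,BA)]:
    for h in(0,np.pi): print(nm,h,ctrl.ik([*xy,z],quat(a0+h)))
E
```

```text
left y 6.5680511839756495 302.5003068520316
right y 3.7415607740155985 49.82956433215098
far x 0.5427949446438831 686.9760925271885
near x -3.120041808121753 389.6652424628593
pick 0 [ 1.15941675e-01  6.47443427e-01  1.49091006e+00 -4.44089210e-16
  1.00323917e+00 -1.37893283e+00]
pick 3.141592653589793 [ 1.15941675e-01  6.47443427e-01  1.49091006e+00 -4.44089210e-16
  1.00323917e+00  1.76265982e+00]
push 0 [-5.60109468e-01  5.63330481e-01  1.64077316e+00 -4.44089210e-16
  9.37489013e-01 -4.98324813e-01]
push 3.141592653589793 [-5.60109468e-01  5.63330481e-01  1.64077316e+00 -4.44089210e-16
  9.37489013e-01  2.64326784e+00]
```

```bash
python3 - <<'E'
from h import *
i=cv2.imread("pics/top0.png")
t=[cv2.resize(i[y-15:y+15,x-20:x+20],None,fx=9,fy=9,interpolation=cv2.INTER_NEAREST) for x,y in((170,157),(272,158),(158,298),(268,300))]
cv2.imwrite("pics/corn.png",np.vstack([np.hstack(t[:2]),np.hstack(t[2:])]))
E
```

```text
(no output)
```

View pics/corn.png

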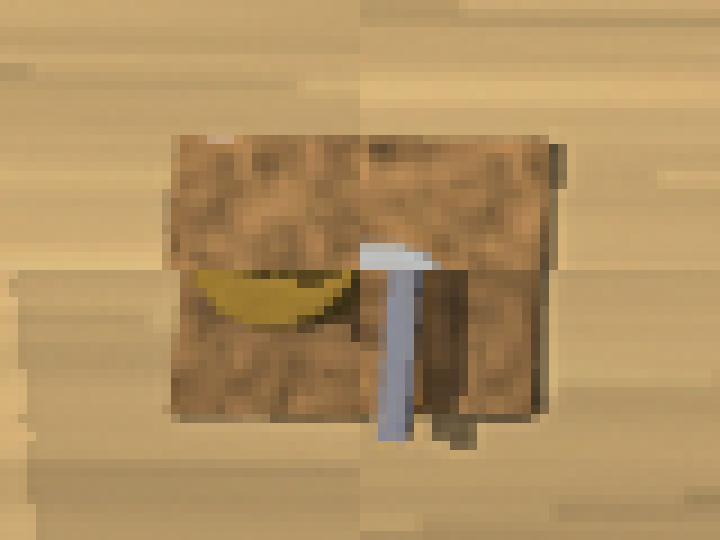

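```bash
cat >> h.py <<'E'
def px2w(c,u,v,z):
    K,R,t=c["K"],c["R"],c["t"];d=R.T@np.array([(u-K[0,2])/K[0,0],(v-K[1,2])/K[1,1],1]);o=-R.T@t
    return o+d*(z-o[2])/d[2]
E
python3 - <<'E'
from h import *
c=dict(np.load("top0.npz"))
P=np.array([px2w(c,u,v,.004)[:2]*1000 for u,v in((168.6,156.5),(272.5,157.5),(156.6,298.4),(266.6,300.4))]);print(P,P.mean(0))
for a,b in((0,1),(2,3),(2,0),(3,1)):
    d=P[b]-P[a];print(np.hypot(*d),np.rad2deg(np.arctan2(d[1],d[0])))
E
```

```text
[[677.13946742 282.75551766]
 [677.40056858  72.21274639]
 [398.50442127 281.97305609]
 [397.86760925  73.72508253]] [537.72801663 177.66660067]
210.54293317421187 -89.92894561652541
208.24894723319332 -90.17520711878068
278.6361448037122 0.16089730396591911
279.5370503438905 -0.3099800208054169
```

The mat's centre is at (537.7, 177.7) mm and its long axis is at about 0° (sides measure 210 x 279, as they should). The straightedge now stands about 10 mm off that centre, tilted -4.3°. Now I'll grasp it.

```bash
python3 - <<'E'
from h import *
from station import ctrl
q=quat(SA+np.pi/2)
ctrl.move_pose([*SC,.13],q)
ctrl.move_straight([*SC,.033],q,rate=.1,threshold=8)
o=ctrl.get_obs();print(o["clock"],o["position"],o["contact_force"])
ctrl.set_gripper(0.0,50)
o=ctrl.get_obs();print(o["clock"],o["position"],o["gripper_width"]*88,o["contact_force"])
p=o["position"]
ctrl.move_straight([p[0],p[1],.12],q,rate=.08)
ctrl.wait(.2);o=ctrl.get_obs();print(o["clock"],o["position"],o["gripper_width"]*88,o["contact_force"],o["torque"])
for n in("top","wrist"):
    c=ctrl.camera(n);np.savez(n+"1.npz",**c);cv2.imwrite(f"pics/{n}1.png",c["img"][:,:,::-1])
E
```

```text
3.9583 [0.54735467 0.18204651 0.0335797 ] [-0.24320399 -0.54111922  0.4685566 ]
4.95 [0.54702875 0.18213532 0.0330114 ] 23.746393984238125 [ 0.10488865  0.80017619 -0.57703618]
6.3917 [0.54691769 0.18209409 0.11961198] 23.763965274471822 [ 1.97528849e-03  1.20256014e+00 -2.11084347e+00] [ 0.0550774  -0.14536343  0.02183889]
```

View pics/wrist1.png

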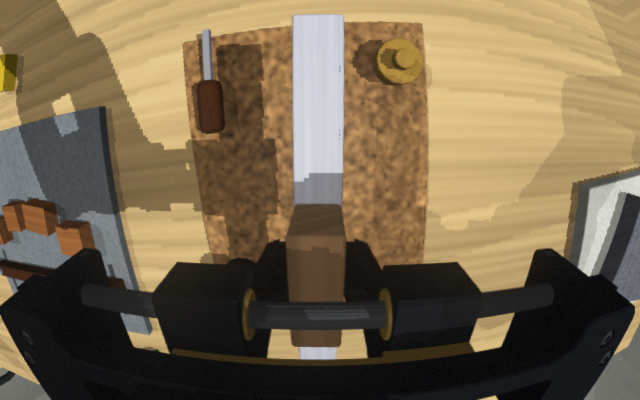

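View pics/top1.png

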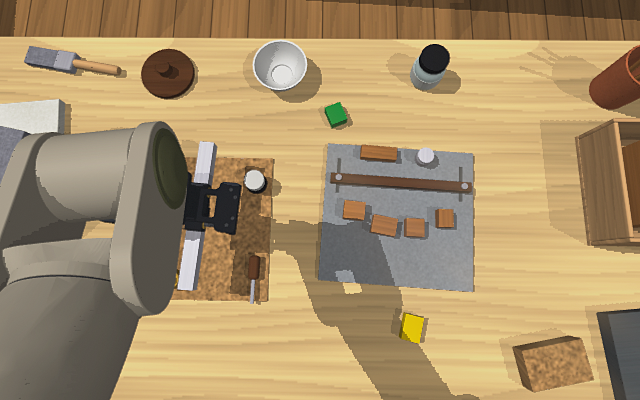

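The straightedge is held: the jaws read 23.8 mm, and the wrist view shows the bar square in the jaws (columns 293–344). Next I'll carry it to the front of the row and lower it.

```bash
python3 - <<'E'
from h import *
from station import ctrl
q=quat(BA); s=BC-.075*BX+.002*BY
ctrl.move_pose([*s,.12],q)
ctrl.move_straight([*s,.0437],q,rate=.08,threshold=6)
ctrl.wait(.3)
o=ctrl.get_obs();print(o["clock"],o["position"],o["contact_force"],o["torque"],Ro.from_quat(o["eef_rot"]).as_matrix().round(4).tolist())
for n in("top","scene","wrist"):
    c=ctrl.camera(n);np.savez(n+"2.npz",**c);cv2.imwrite(f"pics/{n}2.png",c["img"][:,:,::-1])
    if n!="wrist":
        X=cloud(c);Z=X[...,2];B=(X[...,:2]-BC)@np.stack([BX,BY],1)
        m=(Z>.028)&(Z<.045)&(B[...,0]<-.055)&(B[...,0]>-.1)&(abs(B[...,1])<.14)
        b=B[m]*1000;print(n,m.sum(),rect(b/1000),np.percentile(Z[m],[10,50,90]))
        if m.sum()>50:
            for lo in range(-130,130,20):
                k=(b[:,1]>=lo)&(b[:,1]<lo+20)
                if k.sum()>5: print(lo,np.round([b[k,0].min(),b[k,0].max(),np.median(Z[m][k])*1000],1))
E
```

```text
9.225 [ 0.48854238 -0.16842269  0.04391736] [ 0.31174549 -0.11754314 -3.12830175] [-0.05051211 -0.04286891  0.03721879] [[-0.0617, 0.0004, 0.9981], [-0.9981, -0.0002, -0.0617], [0.0002, -1.0, 0.0004]]
top 656 (array([-75.6,  80.2]), array([25. , 89.3]), 0.1) [0.03732898 0.03883245 0.04037109]
30 [-87.7 -63.2  38.9]
50 [-88.1 -63.1  38.8]
70 [-88.1 -63.3  38.9]
90 [-88.1 -63.6  38.8]
110 [-87.9 -63.2  38.8]
scene 971 (array([-76.2,  -0.2]), array([251.,  28.]), 89.77) [0.03260422 0.03895033 0.04112407]
-130 [-90.7 -63.1  39. ]
-110 [-89.2 -63.2  38.9]
-10 [-65.6 -62.2  32.5]
10 [-85.3 -62.6  37.4]
30 [-89.9 -62.7  38.9]
50 [-89.5 -62.   39.1]
70 [-89.  -62.   39.4]
90 [-89.8 -62.   39.1]
110 [-89.5 -62.   38.6]
```

View pics/scene2.png

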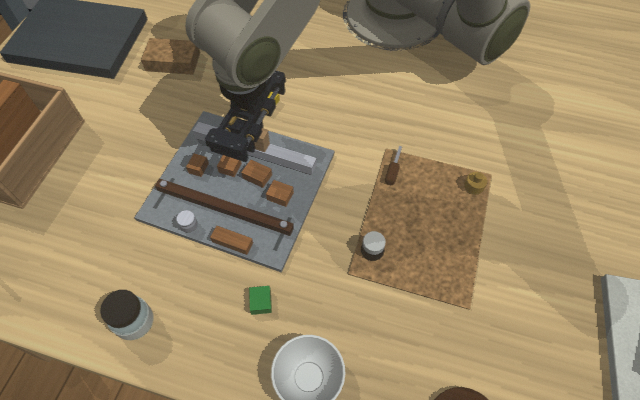

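View pics/wrist2.png

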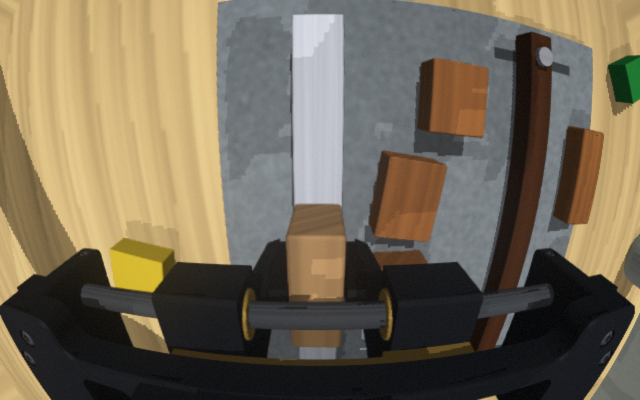

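The bar is parallel to the fence to within 0.3°, with its underside about 2.5 mm above the board, and it spans the whole row. I'll push fast at first, then slowly until I feel contact.

```bash
cat >> h.py <<'E'
def at(bx,by=.002): return [*(BC+bx*BX+by*BY),.0437]
E
python3 - <<'E'
from h import *
from station import ctrl
q=quat(BA);f0=ctrl.get_obs()["contact_force"];t0=ctrl.get_obs()["torque"]
def rep(l):
    o=ctrl.get_obs();p=o["position"][:2]-BC
    print(l,round(o["clock"],2),"bx",round(p@BX*1000,2),"z",round(o["position"][2]*1000,1),"F",np.round([(o["contact_force"]-f0)[:2]@BX,(o["contact_force"]-f0)[:2]@BY,(o["contact_force"]-f0)[2]],2),"T",(o["torque"]-t0).round(3))
rep("s")
print(ctrl.move_straight(at(-.008),q,rate=.05,threshold=7));rep("near")
print(ctrl.move_straight(at(.025),q,rate=.008,threshold=6));rep("contact")
ctrl.wait(.2);rep("w")
c=ctrl.camera("scene");np.savez("scene3.npz",**c);cv2.imwrite("pics/scene3.png",c["img"][:,:,::-1])
E
```

```text
s 9.38 bx -74.98 z 43.8 F [0. 0. 0.] T [0. 0. 0.]
False
near 10.87 bx -7.94 z 43.7 F [ 0.83  1.85 -1.01] T [-0.01   0.024  0.046]
True
contact 12.89 bx 5.76 z 43.0 F [ 1.64  0.46 -1.22] T [-0.026  0.038  0.034]
w 13.09 bx 5.11 z 42.4 F [1.14 1.1  0.28] T [-0.033  0.048  0.002]
```

```bash
python3 - <<'E'
from h import *
from station import ctrl
q=quat(BA)
f0=np.array([ 0.31174549,-0.11754314,-3.12830175]);t0=np.array([-0.05051211,-0.04286891,0.03721879])
def rep(l):
    F=[];T=[]
    for _ in range(4):
        ctrl.wait(.04);o=ctrl.get_obs();F.append(o["contact_force"]-f0);T.append(o["torque"]-t0)
    F=np.mean(F,0);T=np.mean(T,0);p=o["position"][:2]-BC
    fx=F[:2]@BX
    print(l,round(o["clock"],2),"bx",round(p@BX*1000,2),"by",round(p@BY*1000,2),"z",round(o["position"][2]*1000,1),"F",np.round([fx,F[:2]@BY,F[2]],2),"T",T.round(3));return fx
rep("s")
bx=.0052
while bx<.0085:
    bx+=.0003
    s=ctrl.move_straight(at(bx),q,rate=.008,threshold=12)
    fx=rep(f"{bx*1000:.1f} {s}")
    if fx<-7: break
c=ctrl.camera("scene");np.savez("scene3.npz",**c);cv2.imwrite("pics/scene3.png",c["img"][:,:,::-1])
E
```

```text
s 13.31 bx 5.0 by 2.44 z 42.5 F [-0.37  0.19 -0.19] T [ 0.031 -0.038 -0.034]
5.5 False 13.78 bx 5.5 by 2.01 z 43.7 F [-0.63 -0.1   0.55] T [ 0.035 -0.014 -0.035]
5.8 False 14.2 bx 5.79 by 2.01 z 43.7 F [-0.07  0.55  0.63] T [ 0.022 -0.02  -0.019]
6.1 False 14.62 bx 6.11 by 1.99 z 43.7 F [-0.14  0.09 -0.16] T [ 0.008 -0.054  0.003]
6.4 False 15.03 bx 6.2 by 2.02 z 43.7 F [-2.5   0.6   1.46] T [ 0.018  0.304 -0.036]
6.7 False 15.45 bx 6.28 by 2.04 z 43.7 F [-5.32 -0.44  3.41] T [ 0.011  0.963 -0.076]
7.0 False 15.87 bx 6.32 by 2.02 z 43.7 F [-6.92 -0.44  4.53] T [-0.039  1.166 -0.086]
7.3 False 16.28 bx 6.37 by 2.06 z 43.7 F [-7.62 -0.51  5.46] T [-0.02   1.427 -0.051]
```

```bash
python3 - <<'E'
from h import *
i=cv2.imread("pics/scene3.png");cv2.imwrite("pics/s3c.png",cv2.resize(i[100:280,130:340],None,fx=3.3,fy=3.3,interpolation=cv2.INTER_CUBIC))
E
```

```text
(no output)
```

View pics/s3c.png

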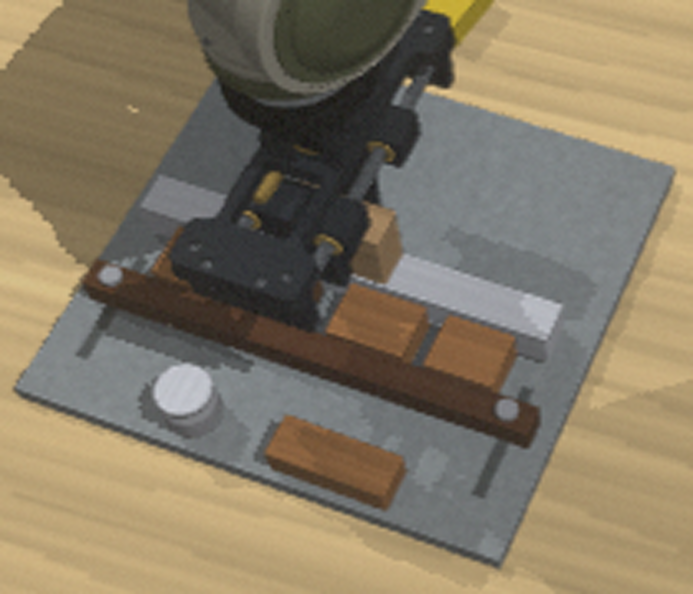

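The scene crop shows the row (c at (470,350), d at (378,322), others hidden by the hand) squeezed between bar and fence, with the force lining up centrally (Tz is small). Contact at bx ≈ 6.15 mm puts the fence face at 52.6 mm, in range and close to the 51.7 mm seen. I'll press to 10 N and hold.

```bash
python3 - <<'E'
from h import *
from station import ctrl
q=quat(BA)
f0=np.array([ 0.31174549,-0.11754314,-3.12830175]);t0=np.array([-0.05051211,-0.04286891,0.03721879])
def rep(l):
    F=[];T=[]
    for _ in range(4):
        ctrl.wait(.04);o=ctrl.get_obs();F.append(o["contact_force"]-f0);T.append(o["torque"]-t0)
    F=np.mean(F,0);T=np.mean(T,0);p=o["position"][:2]-BC
    fx=F[:2]@BX
    print(l,round(o["clock"],2),"bx",round(p@BX*1000,2),"by",round(p@BY*1000,2),"z",round(o["position"][2]*1000,1),"F",np.round([fx,F[:2]@BY,F[2]],2),"T",T.round(3));return fx
bx=.0073
while bx<.0092:
    bx+=.0003
    s=ctrl.move_straight(at(bx),q,rate=.008,threshold=12)
    if rep(f"{bx*1000:.1f} {s}")<-9.6: break
for _ in range(6): ctrl.wait(.1);rep("hold")
for n in("scene","wrist","top"):
    c=ctrl.camera(n);np.savez(n+"4.npz",**c);cv2.imwrite(f"pics/{n}4.png",c["img"][:,:,::-1])
E
```

```text
7.6 False 16.75 bx 6.41 by 2.04 z 43.7 F [-9.92 -1.01  6.22] T [-0.057  1.657 -0.077]
hold 17.02 bx 6.41 by 2.02 z 43.7 F [-9.48 -0.98  6.26] T [-0.055  1.653 -0.054]
hold 17.28 bx 6.43 by 2.04 z 43.7 F [-8.74 -0.75  6.35] T [-0.028  1.636 -0.085]
hold 17.55 bx 6.4 by 2.05 z 43.7 F [-8.91 -0.91  6.49] T [-0.016  1.659 -0.042]
hold 17.82 bx 6.43 by 2.04 z 43.7 F [-9.46 -1.36  5.8 ] T [-0.036  1.646 -0.047]
hold 18.08 bx 6.4 by 2.03 z 43.7 F [-9.7  -0.65  6.23] T [-0.043  1.689 -0.069]
hold 18.35 bx 6.41 by 2.03 z 43.7 F [-9.25 -0.46  6.56] T [-0.022  1.666 -0.081]
```

View pics/wrist4.png

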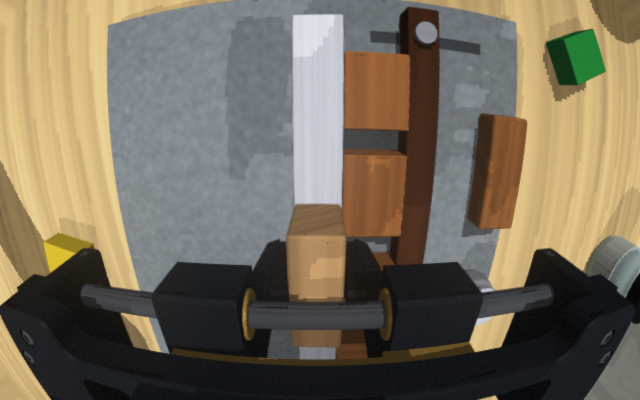

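In the wrist view c (377,90) and d (373,193) lie square between bar and fence, and the push held at 9–10 N for over 1.5 s. Now I'll ease off, back away, lift, and check the whole row from a clear pose.

```bash
python3 - <<'E'
from h import *
from station import ctrl
q=quat(BA)
ctrl.move_straight(at(.0055),q,rate=.01)
ctrl.move_straight(at(-.06),q,rate=.06)
p=at(-.06);p[2]=.12
ctrl.move_straight(p,q,rate=.1)
# half-way to the mat, clear view
qm=quat(np.pi/2)
ctrl.move_pose([.5377,.1777,.12],qm)
ctrl.wait(.1);o=ctrl.get_obs();print(o["clock"],o["position"],o["gripper_width"]*88)
for n in("top","scene"):
    c=ctrl.camera(n);np.savez(n+"5.npz",**c);cv2.imwrite(f"pics/{n}5.png",c["img"][:,:,::-1])
    X=cloud(c);Z=X[...,2];B=(X[...,:2]-BC)@np.stack([BX,BY],1)*1000
    m=(Z>.0265)&(Z<.045)&(abs(B[...,0])<65)&(abs(B[...,1])<142)
    im=c["img"].astype(int)
    # blanks: bright wood; near faces per y bin
    b=B[m]
    for nm,y,w in(("c",85.7,40),("d",28.1,46),("b",-29.2,34),("a",-85.9,28)):
        for s in(-1,-.33,.33,1):
            yy=y+s*(w/2-4); k=(abs(b[:,1]-yy)<4)&(b[:,0]<52)
            print(n,nm,round(yy),"near",b[k,0].min().round(1),end="; ")
        print()
    i=c["img"][:,:,::-1]
    cr=i[135:300,310:485] if n=="top" else i[100:280,130:340]
    cv2.imwrite(f"pics/{n}5c.png",cv2.resize(cr,None,fx=3.6,fy=3.6,interpolation=cv2.INTER_CUBIC)[:600])
E
```

```text
22.425 [0.53800683 0.17662399 0.11989438] 23.54483584611672
top c 70 near 18.1; top c 80 near 18.6; top c 91 near 18.3; top c 102 near 18.2; 
top d 9 near 18.4; top d 22 near 18.1; top d 34 near 18.1; top d 47 near 18.2; 
top b -42 near 18.4; top b -33 near 17.8; top b -25 near 18.5; top b -16 near 18.2; 
top a -96 near 18.4; top a -89 near 18.2; top a -83 near 18.2; top a -76 near 18.5; 
scene c 70 near 17.1; scene c 80 near 18.0; scene c 91 near 17.7; scene c 102 near 18.1; 
scene d 9 near 18.8; scene d 22 near 18.0; scene d 34 near 15.8; scene d 47 near 17.1; 
scene b -42 near 17.6; scene b -33 near 17.4; scene b -25 near 17.1; scene b -16 near 17.9; 
scene a -96 near 18.0; scene a -89 near 15.9; scene a -83 near 16.1; scene a -76 near 18.0;
```

View pics/top5c.png

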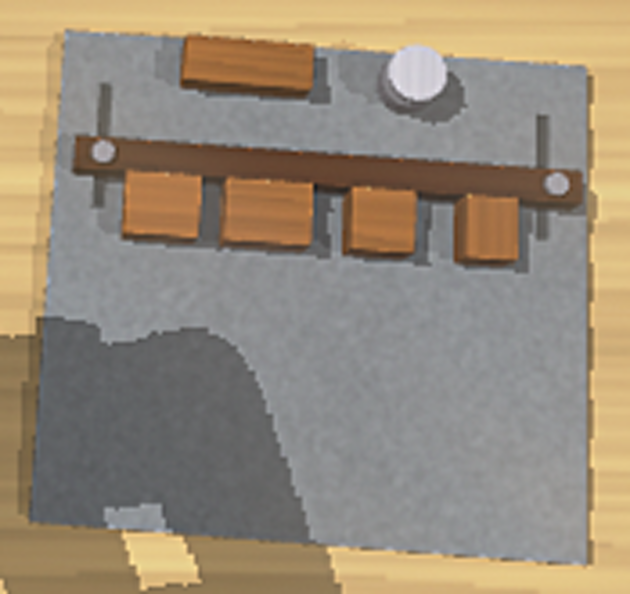

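View pics/scene5.png

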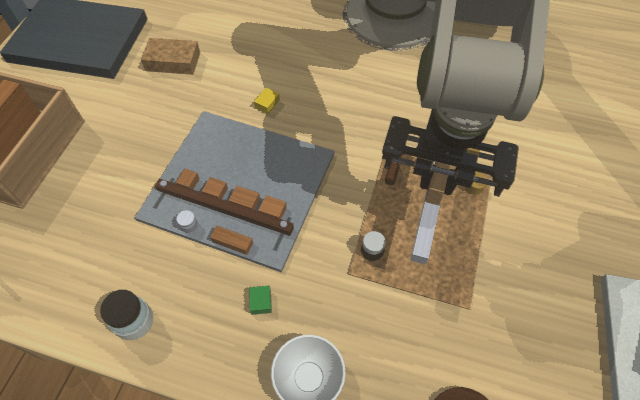

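The near faces of all four blanks lie at 18.1–18.5 mm (line of 0.4 mm), flush along the fence; offcut and tin look unmoved. Next, stand the straightedge down at the mat's centre.

```bash
python3 - <<'E'
from h import *
from station import ctrl
q=quat(np.pi/2-.002);xy=[.5377,.1777]
ctrl.move_straight([*xy,.040],q,rate=.06)
ctrl.wait(.2)
def z(): o=ctrl.get_obs();print(round(o["clock"],2),o["position"].round(4),o["contact_force"].round(2));return o
z()
s=ctrl.move_straight([*xy,.0325],q,rate=.008,threshold=2.5);print(s);o=z()
if o["position"][2]>.0345:
    s=ctrl.move_straight([*xy,.0325],q,rate=.008,threshold=2.5);print(s);o=z()
c=ctrl.camera("wrist");cv2.imwrite("pics/wrist6.png",c["img"][:,:,::-1])
E
```

```text
24.21 [0.5378 0.1777 0.0402] [ 0.09  0.26 -3.24]
True
25.02 [0.5376 0.1777 0.033 ] [-0.09  0.81  6.13]
```

View pics/wrist6.png

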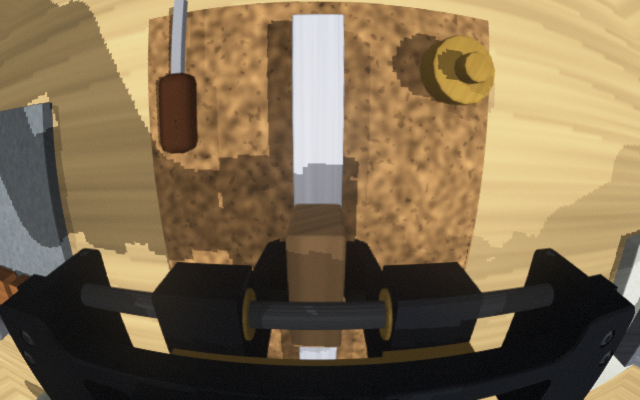

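The bar (columns 293–344) is on the mat at z = 33.0 mm, the same height as at pick-up, and parallel to the mat's sides (columns 150 and 490). Releasing, lifting and checking.

```bash
python3 - <<'E'
from h import *
from station import ctrl
q=quat(np.pi/2-.002);xy=[.5377,.1777]
ctrl.set_gripper(.65)
ctrl.move_straight([*xy,.14],q,rate=.08)
ctrl.move_joints([-1.4,.381,1.297,0,1.464,-.215])
o=ctrl.get_obs();print(o["clock"],o["position"])
c=ctrl.camera("top");cv2.imwrite("pics/top7.png",c["img"][:,:,::-1])
X=cloud(c);Z=X[...,2]
for k,(a,b,cc,d),l,h_ in (("mat",(150,145,285,310),.018,.031),("mat",(150,145,285,310),.055,.075),("mat",(150,145,285,310),.04,.05),("board",(315,135,480,300),.026,.045)):
    m=np.zeros(Z.shape,bool);m[b:d,a:cc]=1;mm=m&(Z>l)&(Z<h_)
    nn,lab,st,_=cv2.connectedComponentsWithStats(mm.astype(np.uint8),connectivity=4)
    for i in range(1,nn):
        if st[i,4]>40: p=X[lab==i];print(k,l,rect(p[:,:2]),np.round(np.median(p[:,2])*1000,1))
E
```

```text
29.9417 [ 0.20773849 -0.50927851  0.23861468]
mat 0.018 (array([537.8, 177.4]), array([ 26.5, 249.7]), 89.8) 27.4
mat 0.018 (array([458.8,  98.5]), array([19.6, 42.9]), 87.3) 22.6
mat 0.018 (array([435.6, 252.6]), array([36.1, 37.1]), 0.81) 27.3
mat 0.055 (array([536.9, 177.2]), array([24.5, 59.2]), 89.93) 69.3
mat 0.04 (array([622.2, 101. ]), array([36.7, 37.3]), 20.18) 43.5
mat 0.04 (array([536.6, 165.6]), array([ 2.2, 58.6]), 88.19) 45.3
mat 0.04 (array([436. , 253.6]), array([14.2, 14.1]), 1.24) 41.8
board 0.026 (array([ 682.7, -137.7]), array([70. , 26.2]), 85.69) 31.5
board 0.026 (array([ 674. , -224.6]), array([29.7, 30.4]), 17.94) 41.2
board 0.026 (array([ 607.5, -177.6]), array([268.4,  52.9]), 86.48) 32.1
```

View pics/top7.png

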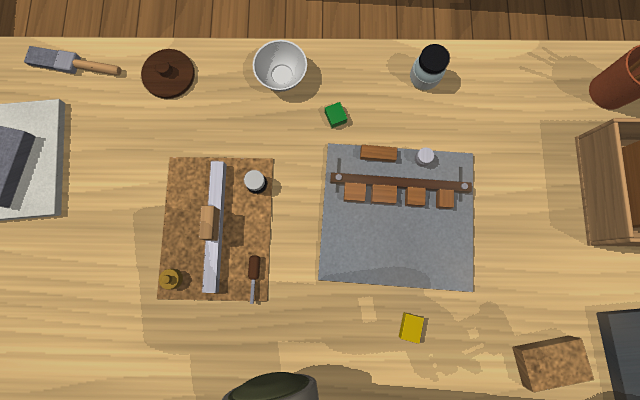

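The row and fence together measure 52.9 mm deep (18 + 34 = 52 nominal; the fence alone had read 0.7 mm over), at 86.48°. The straightedge stands at (537.8, 177.4), in line with the mat. Bystanders are unmoved to within about 1 mm.

```bash
python3 -c "
from station import ctrl
print(ctrl.finish_job())"
```

```text
the job is handed in; nothing more can be done
None
```

The job is done and handed in at about 30 s on the robot's clock. All four blanks sit flush and square on the fence, and the straightedge is back on its mat.

- **Push:** I gripped the straightedge by its handle and pushed the four blanks together with the bar parallel to the fence. I pressed the row home at about 9–10 N and held it for over 1.5 s. The highest force I read was 9.9 N along the push and about 6.5 N vertically, so well under 25 N.
- **Blanks:** Seen from the top camera, the near faces of all four line up within about 0.8 mm. Row plus fence measures 52.9 mm deep against 52 mm nominal, which is within camera noise. The fence face felt about 1 mm further on than the camera had put it.
- **Straightedge:** It now stands within about 1 mm of the mat's measured centre and within about 0.3° of its long side. It started about 10 mm off centre and tilted 4.3°, so I set it to the mat rather than back to that spot.
- **Rest of the table:** The offcut, tin, weight and graver measured within about 1 mm of where they were. I checked the jar and the look-alikes only by eye; they look unmoved.
- **Disagreements:**
  - The slow approach stopped once just before contact, on a brief force reading that had gone by the next check. I carried on in 0.3 mm steps.
  - The near-face readings from the scene camera were noisier, about 3 mm of scatter, so I relied on the top camera.

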